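# Free a stuck specimen clamp of unknown thread

### The arm

A 6-joint arm with a two-finger parallel gripper is mounted at the origin on the work surface. World frame = base frame: x ahead of the robot, y to its left, z up, the work surface at z = 0. Lengths are in m, angles in degrees, forces in N, time in s.
With the tool pointing down it reaches from about 0.3 to 0.875 m from the base axis. Payload 6.4 kg.
Tool frame: the origin (TCP) lies on the mounting face of the last link; the fingertips stand 166 mm ahead of it and the grasp point (between the pads) lies 147 mm ahead of it; x points along the fingers, z is the direction in which the jaws open and shut, and the axes are right-handed (so a half turn about x gives the same grasp; the last joint's range is limited). The gripper opens to 88 mm and grips with 3 to 60 N. Pads are 18 mm wide; open, the fingers measure 123 mm over their backs; the gripper's body (75 mm by 187 mm) begins 45 mm behind the grasp point.
Start: joints at [54.185, 10.359, 92.074, -0, 77.567, -11.82], TCP at [0.234, 0.525, 0.405] pointing down, gripper open.
Joint ranges: [-171.53, 171.53], [-51.25, 118.39], [17.06, 147.69], [-65.23, 245.23], [0, 150.52], [-178.68, 178.68]. Speed limits (degrees/s): [147.25, 147.25, 172.46, 180, 180, 180].

### API

Orientations are given as [roll, pitch, yaw] about the fixed x, y, z axes, in that order (R = Rz(yaw) Ry(pitch) Rx(roll)).
In Python, from plant import ctrl, camera gives the robot as it stands.
- The arm moves only by the tool jog_arm, never from a script. Its argument "deltas" is a list of rows, each a list of 7 numbers: the shift along the world's x, y, z in cm, then the turn, a rotation vector about the world's x, y, z in rad, then the closure, from 0 (fully open) to 1 (shut). A call has 1 to 20 rows; each row is the pose to reach, as a shift and turn from the pose commanded when the call began; what a row does not reach only later rows make up. A row lasts 1/10 s, in which the tool goes at most 50 mm and 8.59 degrees, less where a joint would pass 70% of its speed; a pose out of reach is approached as far as the arm can. A call with a gripper value outside its range is refused whole. The fingers move at their own pace and stop on an object; the grip force is fixed at half the most. Time passes only in rows, so rows that repeat a pose let the fingers close. It gives the time, the measured TCP pose, the force and the opening at its end, in the units of the state.
- ctrl.observe(): the state, without advancing time (a new reading comes with each control period).
- camera(name): name is "side" or "top"; returns a dict with "frame" (384x512x3 uint8, blue, green, red), "fovy" (degrees; the focal length in pixels is half the picture's height over the tangent of half this angle, whatever the lens; pixels are square), "cx", "cy" (the principal point, pixels), "D" ([k1, k2, p1, p2, k3] as OpenCV has them; the pictures are not rectified), "rvec" (rotation vector, rad) and "tvec" (3), from world to camera coordinates, as OpenCV has them. Camera axes: x right, y down, z forward; pixel columns grow to the right and rows downward; lengths in m; the calibration is good to about 2 mm. A picture is of the moment at which its call begins. There is no depth.
- ctrl.close_job(): hands the job in, once; it reports no verdict.
The state is a dict: "time": time; "joint_positions": joint angles; "qd": joint speeds; "tau": joint torques, N m; "tool_pos": TCP position; "ee_rot": TCP orientation; "ft_force": force on the tool from outside, world axes, zero at the start; "ft_torque": the same for the moment, N m; "opening": finger opening in m.
Only numpy, scipy, OpenCV 4.12 (cv2) and the standard library are available. Lean on these libraries where they do the work, as an engineer would, in place of code of your own. Each camera call takes 0.05 s, during which the arm holds its last target. There are 200 camera calls.

### The job

Two specimen holders stand on the microtome bench; loosen the clamp of the one that has a tissue cassette in its jaw, by turning the black wing knob on its top about 60 degrees, then let go. Its thread may be right-hand or left-hand and nothing shows which: one way it is already hard against its stop, the other way it gives, so try it and feel. Leave the cassette in its seat and the knob of the empty holder as it is.

Things in the scene. Friction and masses are not known exactly. Their poses are not given: they have to be found in the camera images.
- holder: The loaded specimen holder, fixed: aluminium block 70 x 70 mm, 60 mm high, on a dark foot 165 x 100 mm. Origin at bench level under its wing knob's axis; x points along the foot to the jaw, z up. A ribbed knob sticks out 67 mm to -y, 34 mm up. The cassette lies between the block and the jaw (12 mm thick, top 47 mm up, 65 mm from the axis along +x). An equal holder with an empty jaw stands 20 to 50 cm off.
- clamp_knob: Its black wing knob, turning about the vertical. Wing: upright bar 60 mm long, 12 thick, 78 to 112 mm above the bench. Origin on the axis, 61 mm above the bench; x along the wing, z up. It starts along the holder's x within 2 degrees. One way stops hard within 4 degrees, the other turns 74 degrees against even friction of about 0.1 N m; it stays where left. Which way varies by start.
- cassette: The tissue cassette in the jaw of the holder: a white flat block 28 x 40 x 12 mm with wax and a small tan piece of tissue on top, lying loose in its seat, its centre 50 mm from the knob's axis along the holder's +x. Origin at the centre of its underside, 30 mm above the bench.
- spare_wing_end (a point): The end of the wing of the empty holder's knob, at mid-height of the wing (95 mm above the bench), 30 mm from that knob's axis: not to be moved.
Things that resemble listed ones, but are neither listed nor needed, are in the scene too. Leave any green or pink look-alike of the holder alone.

How it is judged (in metres and radians):
At the end, for the whole second after the job is handed in: The loaded holder's wing knob stands turned at least 40 degrees from the holder's x axis and is at rest, the cassette lies within 12 mm of where it was, and the empty holder's wing end is within 10 mm of where it was (angle between the x axis of clamp_knob and the x axis of holder, either way round above 0.7 rad and angular speed of clamp_knob below 0.1 rad/s and distance of cassette from where it was at the start of the episode below 0.012 m and distance of spare_wing_end from where it was at the start of the episode below 0.01 m); the robot touches nothing.
It fails at once if the cassette is knocked from its seat (moved more than 12 mm) (distance of cassette from where it was at the start of the episode above 0.012 m).
It fails at once if the empty holder's knob is turned (its wing end moved more than 10 mm) (distance of spare_wing_end from where it was at the start of the episode above 0.01 m).
It also fails if it takes over 42 s, if anything falls off the work surface, if the arm or the gripper's body presses on something with over 40 N, if the wrist force passes 120 N, or if a joint passes its speed limit or range.

## Working session

There is one attempt and no reset: what is moved stays moved. The work goes in short steps, Python scripts to look and compute and a tool call to move; the robot and the scene stay as the last step left them, time stands still between calls to the robot, and variables do not carry over. Pictures are saved under pics/ and viewed, about 8 in all and at most 12, crops included, and the job is handed in when it is done.

Besides the shell and the picture viewer there is one more tool, called by a JSON object that holds its "api" and its "payload", one argument or row to a line. jog_arm: Moves the arm, as the interface text tells. Its arguments: {"type":"object","properties":{"deltas":{"type":"array","items":{"type":"array","items":{"type":"number"}}}},"required":["deltas"]}

```bash
mkdir -p pics; cat > h.py <<'E'
import numpy as np,cv2
from plant import ctrl,camera
def K(c):
    f=c["frame"].shape[0]/2/np.tan(np.radians(c["fovy"])/2)
    return np.array([[f,0,c["cx"]],[0,f,c["cy"]],[0,0,1.]])
def ray(c,uv):
    n=cv2.undistortPoints(np.array(uv,float).reshape(-1,1,2),K(c),np.array(c["D"],float)).reshape(-1,2)
    R=cv2.Rodrigues(np.array(c["rvec"],float))[0];o=-R.T@np.array(c["tvec"],float).ravel()
    return o,np.c_[n,np.ones(len(n))]@R
def onz(c,uv,z):
    o,d=ray(c,uv);return o+d*((z-o[2])/d[:,2])[:,None]
def proj(c,P):
    return cv2.projectPoints(np.array(P,float).reshape(-1,3),np.array(c["rvec"],float),np.array(c["tvec"],float),K(c),np.array(c["D"],float))[0].reshape(-1,2)
E
python3 - <<'E'
from h import *
import pickle
for n in("top","side"):
    c=camera(n);cv2.imwrite(f"pics/{n}0.png",c["frame"]);pickle.dump(c,open(n+"0.pkl","wb"));print(n,ray(c,[[256,192]]))
print(ctrl.observe())
E
```

```text
top (array([0.32794186, 0.14387979, 1.25190807]), array([[ 0.08776075,  0.00365532, -0.99618158]]))
side (array([ 0.14996091, -0.55431855,  0.97607719]), array([[ 0.24899619,  0.58027318, -0.7754464 ]]))
{'time': 0.1, 'joint_positions': array([ 5.41840279e+01,  1.03952896e+01,  9.21227264e+01, -6.99322406e-04,
        7.75666683e+01, -1.18206508e+01]), 'qd': array([-0.02163996, -0.0992193 , -0.06028327, -0.02333157,  0.1447018 ,
       -0.02720082]), 'tau': array([ 1.41681907e-03, -4.34820628e+01, -3.42699015e+01,  7.05832383e-02,
        3.38995212e-02,  2.36120030e-05]), 'tool_pos': array([0.2336961 , 0.52513864, 0.40395007]), 'ee_rot': array([ 168.64124001,   89.91531298, -125.35393025]), 'ft_force': array([-0.03420106, -0.34271694, -0.08322547]), 'ft_torque': array([ 0.05514134, -0.04189204, -0.02466628]), 'opening': 0.08828934447541788}
```

View pics/top0.png

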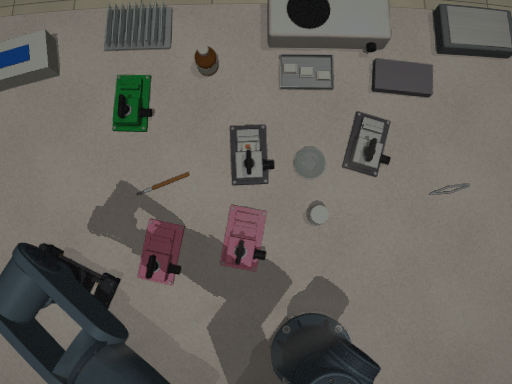

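View pics/side0.png

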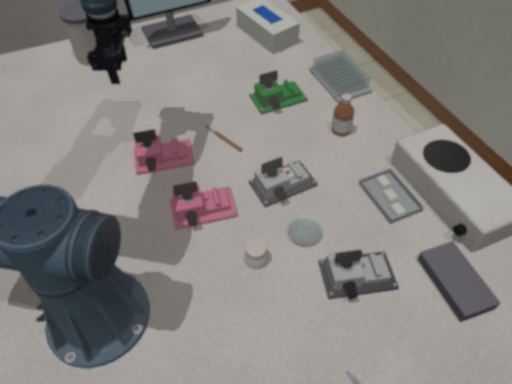

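```bash
python3 - <<'E'
from h import *
import pickle
c=pickle.load(open("top0.pkl","rb"));s=pickle.load(open("side0.pkl","rb"))
a=cv2.resize(c["frame"][105:195,215:285],None,fx=5,fy=5,interpolation=cv2.INTER_CUBIC)
b=cv2.resize(c["frame"][105:195,335:405],None,fx=5,fy=5,interpolation=cv2.INTER_CUBIC)
cv2.imwrite("pics/z.png",np.hstack([a,b]))
sd=s["frame"][145:210,240:325]
cv2.imwrite("pics/zs.png",cv2.resize(sd,None,fx=7,fy=7,interpolation=cv2.INTER_CUBIC))
print(onz(c,[[232,125],[266,125],[268,184],[232,185]],0.0)) # foot corners rough
E
```

```text
[[0.62556804 0.21594424 0.        ]
 [0.62567858 0.12114868 0.        ]
 [0.46033809 0.11563195 0.        ]
 [0.45732983 0.21437482 0.        ]]
```

View pics/z.png

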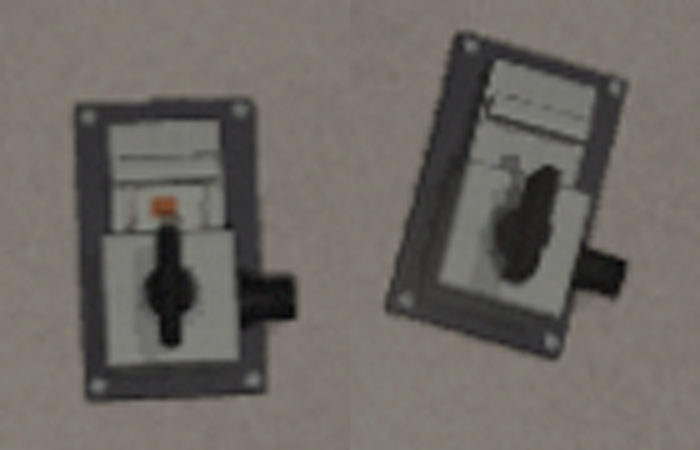

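View pics/zs.png

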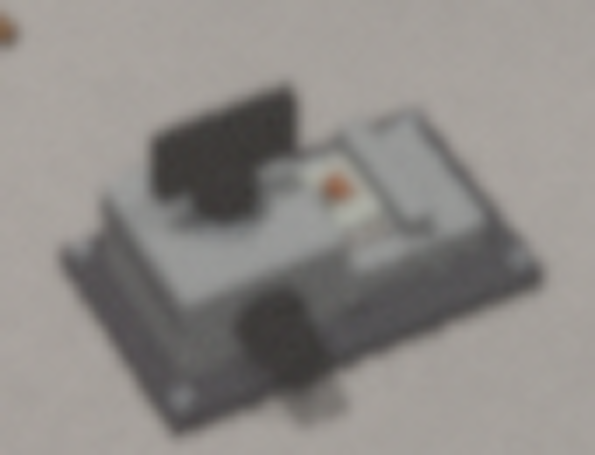

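```bash
python3 - <<'E'
from h import *
import pickle
c=pickle.load(open("top0.pkl","rb"));s=pickle.load(open("side0.pkl","rb"))
t=lambda u,v:[215+u/5-.4,105+v/5-.4]
t2=lambda u,v:[240+u/7-.43,145+v/7-.43]
print("top wing",onz(c,[t(167,224)],.112),onz(c,[t(171,346)],.078),onz(c,[t(171,346)],.112))
print("side top edge",onz(s,[t2(151,133),t2(293,87)],.112))
print("foot screws",onz(c,[t(88,117),t(241,109),t(253,380),t(96,386)],.012))
print("block top corners",onz(c,[t(103,235),t(237,230),t(240,358),t(107,366)],.06))
print("cam top/side proj spare wing pts n/a")
E
```

```text
top wing [[0.53601165 0.16852671 0.112     ]] [[0.47840008 0.16688367 0.078     ]] [[0.47404235 0.16621741 0.112     ]]
side top edge [[0.47780594 0.17163441 0.112     ]
 [0.53462714 0.17015386 0.112     ]]
foot screws [[0.61422799 0.21461212 0.012     ]
 [0.61883927 0.13019593 0.012     ]
 [0.46834122 0.12351615 0.012     ]
 [0.46484868 0.20887087 0.012     ]]
block top corners [[0.53957838 0.20333722 0.06      ]
 [0.54237417 0.13277669 0.06      ]
 [0.47446867 0.13111402 0.06      ]
 [0.4700888  0.20067777 0.06      ]]
cam top/side proj spare wing pts n/a
```

{"api": "jog_arm", "payload": {
  "deltas": [
    [2,-2.6,-0.7,0,0,0.033,0],
    [4,-5.2,-1.5,0,0,0.065,0],
    [6,-7.8,-2.2,0,0,0.1,0],
    [8,-10.4,-3,0,0,0.13,0],
    [10,-13,-3.7,0,0,0.163,0],
    [12,-15.6,-4.5,0,0,0.2,0],
    [14,-18.2,-5.2,0,0,0.23,0],
    [16,-21,-6,0,0,0.265,0],
    [18,-23.6,-6.7,0,0,0.3,0],
    [20,-26.2,-7.5,0,0,0.33,0],
    [22,-28.8,-8.2,0,0,0.363,0],
    [24,-31.5,-9,0,0,0.4,0],
    [26,-34.1,-9.7,0,0,0.43,0],
    [27.2,-35.7,-10,0,0,0.454,0],
    [27.2,-35.7,-10,0,0,0.454,0],
    [27.2,-35.7,-10,0,0,0.454,0],
    [27.2,-35.7,-10,0,0,0.454,0]
  ]
}}

```text
time: 1.8
tool_pos: [0.5052, 0.1691, 0.3046]
ee_rot: [64.3, 90.0, 156.4]
ft_force: [-0.1, -0.0, -0.3]
opening: 0.0879
```

```bash
python3 - <<'E'
from h import *
a=camera("top");b=camera("side")
s=ctrl.observe();print(s["time"],s["tool_pos"],s["ee_rot"],s["ft_force"],s["ft_torque"],s["joint_positions"])
p=proj(b,[.506,.168,.095])[0].astype(int);q=proj(a,[.506,.168,.095])[0].astype(int);print(p,q)
f=lambda c,p:cv2.resize(c["frame"][p[1]-40:p[1]+40,p[0]-40:p[0]+40],None,fx=5,fy=5,interpolation=cv2.INTER_CUBIC)
cv2.imwrite("pics/m1.png",np.hstack([f(a,q),f(b,p)]))
E
```

```text
1.9 [0.50523239 0.16925828 0.30485973] [-9.65077956 89.99026628 82.43473894] [ 0.8633448   0.06436516 -0.76721557] [ 0.01387115  0.0039808  -0.05000871] [ 5.74606942e+00  1.15510418e+01  1.03111967e+02  1.04232073e-02
  6.53347506e+01 -8.63437987e+01]
[271 165] [248 162]
```

View pics/m1.png

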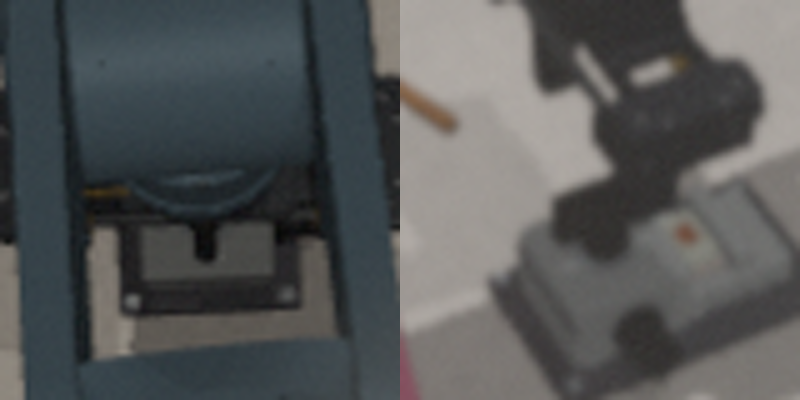

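{"api": "jog_arm", "payload": {
  "deltas": [
    [0.1,-0.1,-1,0,0,0,0],
    [0.1,-0.1,-2,0,0,0,0],
    [0.1,-0.1,-3,0,0,0,0],
    [0.1,-0.1,-4,0,0,0,0],
    [0.1,-0.1,-5,0,0,0,0],
    [0.1,-0.1,-5.3,0,0,0,0],
    [0.1,-0.1,-5.3,0,0,0,0],
    [0.1,-0.1,-5.3,0,0,0,0.4],
    [0.1,-0.1,-5.3,0,0,0,0.6],
    [0.1,-0.1,-5.3,0,0,0,0.7],
    [0.1,-0.1,-5.3,0,0,0,0.75],
    [0.1,-0.1,-5.3,0,0,0,0.8],
    [0.1,-0.1,-5.3,0,0,0,0.85],
    [0.1,-0.1,-5.3,0,0,0,0.9],
    [0.1,-0.1,-5.3,0,0,0,1],
    [0.1,-0.1,-5.3,0,0,0,1],
    [0.1,-0.1,-5.3,0,0,0,1],
    [0.1,-0.1,-5.3,0,0,0,1]
  ]
}}

```text
time: 3.7
tool_pos: [0.5066, 0.1694, 0.2517]
ee_rot: [-7.0, 89.7, 85.0]
ft_force: [0.9, 13.6, -1.6]
opening: 0.0117
```

```bash
python3 - <<'E'
from h import *
s=ctrl.observe();print(s["time"],s["tool_pos"],s["ee_rot"],s["ft_force"],s["ft_torque"],s["opening"])
E
```

```text
3.7 [0.50658708 0.16940416 0.25173915] [-6.97807474 89.69315544 85.00297611] [ 0.9453704  13.57192969 -1.57836783] [ 2.17180458 -0.04380642 -0.03825022] 0.011711709452034867
```

{"api": "jog_arm", "payload": {
  "deltas": [
    [0,0.1,0,0,0,0,1],
    [0,0.2,0,0,0,0,1],
    [0,0.2,0,0,0,0,1],
    [0,0.2,0,0,0,0.03,1],
    [0,0.2,0,0,0,0.06,1],
    [0,0.2,0,0,0,0.09,1],
    [0,0.2,0,0,0,0.12,1],
    [0,0.2,0,0,0,0.12,1],
    [0,0.2,0,0,0,0.12,1]
  ]
}}

```text
time: 4.6
tool_pos: [0.5067, 0.17, 0.2517]
ee_rot: [-8.4, 89.9, 90.5]
ft_force: [-0.3, 6.3, 0.1]
opening: 0.0117
```

```bash
python3 - <<'E'
from h import *
s=ctrl.observe();print(s["time"],s["tool_pos"],s["ee_rot"],s["ee_rot"][2]-s["ee_rot"][0],s["ft_force"],s["ft_torque"],s["opening"])
E
```

```text
4.6 [0.50669603 0.17002713 0.25172584] [-8.38926317 89.89828912 90.49586946] 98.88513262822647 [-0.34648229  6.27970076  0.08418314] [ 1.00408124 -0.00332401 -0.04876181] 0.011651384168497975
```

{"api": "jog_arm", "payload": {
  "deltas": [
    [0,0.1,0,0,0,0.03,1],
    [0,0.2,0,0,0,0.06,1],
    [0,0.2,0,0,0,0.1,1],
    [0,0.2,0,0,0,0.14,1],
    [0,0.2,0,0,0,0.18,1]
  ]
}}

```text
time: 5.1
tool_pos: [0.5069, 0.1706, 0.2517]
ee_rot: [146.1, 89.9, -104.5]
ft_force: [-1.4, -3.1, 1.2]
opening: 0.0119
```

```bash
python3 - <<'E'
from h import *
s=ctrl.observe();print(s["time"],s["tool_pos"],s["ee_rot"][2]-s["ee_rot"][0],s["ft_force"],s["ft_torque"],s["opening"])
b=camera("side")
p=proj(b,[.506,.168,.095])[0].astype(int)
cv2.imwrite("pics/m2.png",cv2.resize(b["frame"][p[1]-40:p[1]+40,p[0]-40:p[0]+40],None,fx=6,fy=6,interpolation=cv2.INTER_CUBIC))
E
```

```text
5.1 [0.50686193 0.17062512 0.25174239] -250.635680114175 [-1.41720772 -3.0626885   1.16307272] [-0.50001168  0.17248431 -0.14291685] 0.011887027248048005
```

View pics/m2.png

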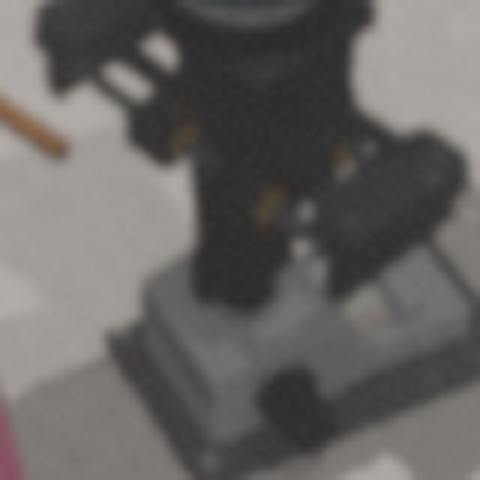

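The torque stays near 0.1 N m after 17°, so it gives counter-clockwise. I'll go on this way.

{"api": "jog_arm", "payload": {
  "deltas": [
    [0,0,0,0,0,0.05,1],
    [0,0,0,0,0,0.1,1],
    [0,0,0,0,0,0.15,1],
    [0,0,0,0,0,0.2,1],
    [0,0,0,0,0,0.25,1],
    [0,0,0,0,0,0.3,1],
    [0,0,0,0,0,0.35,1],
    [0,0,0,0,0,0.4,1],
    [0,0,0,0,0,0.4,1]
  ]
}}

```text
time: 6.05
tool_pos: [0.507, 0.1703, 0.2518]
ee_rot: [140.2, 89.9, -87.6]
ft_force: [-0.4, -5.8, 1.6]
opening: 0.0117
```

```bash
python3 - <<'E'
from h import *
s=ctrl.observe();print(s["time"],s["tool_pos"],s["ee_rot"][2]-s["ee_rot"][0],s["ft_force"],s["ft_torque"],s["opening"],s["joint_positions"])
E
```

```text
6.05 [0.50703376 0.17033635 0.25175268] -227.78809522496397 [-0.44430094 -5.750865    1.61756787] [-0.83572974  0.06280285  0.06070189] 0.01173663986714935 [   5.88173172   16.36429547  104.39757379   -0.14613532   59.24592183
 -126.25543757]
```

{"api": "jog_arm", "payload": {
  "deltas": [
    [0,-0.05,0,0,0,0.05,1],
    [0,-0.05,0,0,0,0.1,1],
    [0,-0.05,0,0,0,0.15,1],
    [0,-0.05,0,0,0,0.2,1],
    [0,-0.05,0,0,0,0.25,1],
    [0,-0.05,0,0,0,0.3,1],
    [0,-0.05,0,0,0,0.35,1],
    [0,-0.05,0,0,0,0.37,1],
    [0,-0.05,0,0,0,0.37,1],
    [0,-0.05,0,0,0,0.37,1]
  ]
}}

```text
time: 7.05
tool_pos: [0.5073, 0.17, 0.2517]
ee_rot: [144.9, 89.9, -61.8]
ft_force: [1.4, -5.4, -0.9]
opening: 0.0122
```

```bash
python3 - <<'E'
from h import *
s=ctrl.observe();print(s["time"],s["tool_pos"],s["ee_rot"][2]-s["ee_rot"][0],s["ft_force"],s["ft_torque"],s["opening"])
E
```

```text
7.05 [0.50726306 0.16996824 0.25174997] -206.70189417272374 [ 1.44045672 -5.36183453 -0.91702079] [-0.90308636 -0.20364061 -0.07857066] 0.012170135344397074
```

{"api": "jog_arm", "payload": {
  "deltas": [
    [0,0,0,0,0,0,0.7],
    [0,0,0,0,0,0,0.4],
    [0,0,0,0,0,0,0],
    [0,0,0,0,0,0,0],
    [0,0,0,0,0,0,0],
    [0,0,0,0,0,0,0],
    [0,0,0,0,0,0,0],
    [0,0,0,0,0,0,0],
    [0,0,1,0,0,0,0],
    [0,0,2,0,0,0,0],
    [0,0,4,0,0,0,0],
    [0,0,6,0,0,0,0],
    [0,0,9,0,0,0,0],
    [0,0,12,0,0,0,0],
    [0,0,15,0,0,0,0]
  ]
}}

```text
time: 8.55
tool_pos: [0.5066, 0.1708, 0.4041]
ee_rot: [-147.7, 89.9, 5.7]
ft_force: [0.5, -0.0, 0.1]
opening: 0.088
```

{"api": "jog_arm", "payload": {
  "deltas": [
    [-2,3,0,0,0,0,0],
    [-4,6,0,0,0,0,0],
    [-6,9,0,0,0,0,0],
    [-8,12,0,0,0,0,0],
    [-10,15,0,0,0,0,0],
    [-12,18,0,0,0,0,0],
    [-14,21,0,0,0,0,0],
    [-16,24,0,0,0,0,0],
    [-18,27,0,0,0,0,0],
    [-20,30,0,0,0,0,0],
    [-20,30,0,0,0,0,0],
    [-20,30,0,0,0,0,0]
  ]
}}

```text
time: 9.75
tool_pos: [0.3064, 0.4711, 0.4025]
ee_rot: [-137.2, 89.9, 16.3]
ft_force: [-0.2, -0.0, -0.1]
opening: 0.088
```

```bash
python3 - <<'E'
from h import *
c=camera("top")
f=lambda y,x:cv2.resize(c["frame"][y:y+90,x:x+70],None,fx=5,fy=5,interpolation=cv2.INTER_CUBIC)
cv2.imwrite("pics/end.png",np.hstack([f(105,215),f(105,335)]))
s=ctrl.observe();print(s["time"],s["tool_pos"],s["ft_force"],s["opening"])
E
```

```text
9.8 [0.3069445  0.47052994 0.40232162] [-0.18792248 -0.15391879  0.05201025] 0.08816198611816693
```

View pics/end.png

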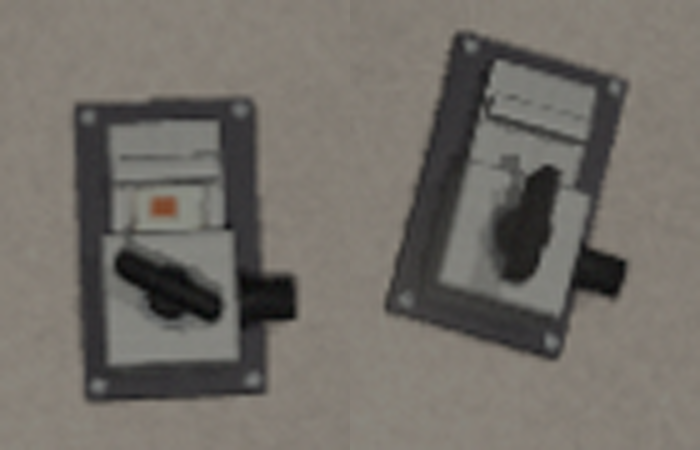

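The wing now runs from (118,262) to (220,308) in the left crop, about 60° from the holder's x. The cassette and its tissue at (163,207) and the spare wing in the right crop look unchanged.

```bash
python3 -c "
from plant import ctrl
print(ctrl.close_job())"
```

```text
the job is handed in; nothing more can be done
None
```

I loosened the clamp of the loaded holder by turning its wing knob about 61° counter-clockwise as seen from above. I then let go, moved the arm clear and handed the job in at about 10 s of the 42 s.

- **Direction:** the first try, counter-clockwise, met only about 0.05 to 0.15 N m and no stop, so I kept going that way.
- **Final top picture:** the wing stands at roughly 60° to the holder's x. The cassette and the empty holder's knob show no visible movement from the first picture.
- **Forces:** the highest wrist force I read was about 14 N, when the gripper closed slightly off-centre. I shifted the tool 4 mm in +y to ease it; 3 to 6 N remained while turning.
- **Checks:** none failed or disagreed. The final angle and positions were judged by eye from the picture, and `close_job` gave no verdict.

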